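Open the germination chest with its lever

TASK

Someone left a seed tin standing on the heavy steel flap of the germination chest. With the fingertips, push the tin sideways off the flap so that it stands wholly on the chest's fixed white top next to it, without lifting or tipping it; then press the pad at the long end of the lever all the way down so that the flap rises, and finish while still holding it down with the flap open. Do not raise the flap by hand or while the tin is on it, and leave the other things where they stand.

Things in the scene. Friction and masses are not known exactly. Their poses are not given: they have to be found in the camera images.
- chest: Germination chest, fixed to the bench. Origin on the bench under the centre of its lidded well; x points away from the robot, y left, z up. The well spans x and y -85 to 85 mm, closed by the steel flap. Left of it the fixed white top: x -88 to 108, y 88 to 245 mm, flat, at height 98.5 mm. On the right flank, at y = -125 mm, the steel lever runs along x.
- fixed_top (a point): Middle of the fixed white top, on its surface (chest frame x -30, y 165, z 98.5 mm). The tin belongs about here, exact place free; it stands 1.5 mm lower than the shut flap, across a 4 mm gap.
- flap (a joint): Opening of the steel flap in rad: 0 shut, grows as its front edge rises; about 0.5 to 0.6 with the lever fully down. 168 x 168 x 12 mm, about 0.9 kg, hinged along its far edge (chest x = 80 mm, height 94 mm); shut, its top is flat at height 100 mm. A pin at its right side rests on the lever's short end. It falls shut when the lever is let go.
- flap_front (a point): Middle of the flap's front top edge, at height 100 mm when shut; rises with the flap.
- lever (a joint): Angle of the lever: 0 at rest with the long end up, 0.5 rad fully pressed. Pivot at chest x -40, y -125 mm, height 97 mm, between two cheeks 112 mm high; the far, short end reaches 60 mm to the flap's pin. Pressing the pad needs 3 to 10 N; then it meets a firm stop and stays down only while pressed.
- lever_pad (a point): Centre of the top face of the black pad, 50 mm long (along the lever) and 42 mm wide, on the lever's long end nearest the robot, 165 mm from the pivot. Height about 150 mm at rest, its face tilted 0.25 rad, near edge higher; about 67 mm when fully pressed, near edge lower.
- tin: Square steel seed tin, 64 x 64 mm (lid rim 67 mm), 48 mm high, plus a lid knob 18 mm across and 16 mm high on top; about 0.28 kg. Starts standing on the flap. Origin at the centre of its underside, z up, x and y square to its sides.
- pot_a: Terracotta pot with seedlings, 58 mm across, 55 mm high, loose, in front of the chest. Origin under its centre. Leave alone.
- pot_b: Black plant pot with seedlings, 58 mm across, 55 mm high, loose, left. Origin under its centre. Leave alone.
- magnifier: White hand magnifier lying in front of the chest: ring 84 mm across, 12 mm thick, handle 100 mm towards its -x. Origin under the ring's centre. Leave alone.
- bowl: Lime plastic bowl, 124 mm across, 45 mm high, right of the lever. Origin under its centre. Leave alone.
- bottle: Clear bottle, 60 mm across, 160 mm high, left. Origin under its centre. Leave alone.
- jar: Glass jar, 60 mm across, 75 mm high, right. Origin under its centre. Leave alone.
- dibber: Wood-handled dibber, 170 mm long, up to about 30 mm thick, lying in front at the right. Leave alone.
Mind the look-alikes: they are no part of the job. What is shaped like the tin but pink is not meant.

How it is judged:
By the outcome, as a careful person would: the job done as asked, in the order asked, and still so for the second after the job is handed in, while the arm keeps its last pose, push and grip.
It also fails if it takes over 48 s, if anything falls off the work surface, if the arm or the gripper's body presses on something with over 40 N, if the wrist force passes 120 N, or if a joint passes its speed limit or range.

ROBOT

A 7-joint arm with a two-finger parallel gripper is mounted at the origin on the work surface. World frame = base frame: x ahead of the robot, y to its left, z up, the work surface at z = 0. Lengths are in m, angles in rad, forces in N, time in s.
With the tool pointing down it reaches from about 0.4 to 0.85 m from the base axis. Payload 10.4 kg.
Tool frame: the origin (TCP) lies between the finger pads; the fingertips stand 22 mm ahead of it and the grasp point (between the pads) lies 3 mm ahead of it; z points along the fingers, y is the line along which they close (so a half turn about z gives the same grasp; the last joint's range is limited). The gripper opens to 85 mm and grips with 20 to 120 N. Pads are 22 mm wide; open, the fingers measure 114 mm over their backs; the gripper's body (76 mm by 85 mm) begins 54 mm behind the grasp point. The pads swing forward as they close: fully open they stand 13 mm farther back than shut.
Start: joints at [1.174, 0.332, -0.065, 1.46, 0.022, 1.35, -0.088], TCP at [0.228, -0.582, 0.217] pointing down, gripper open.
Joint ranges: [-2.6, 2.6], [-0.5, 2.12], [-1.47, 1.34], [0.16, 2.42], [-1.27, 4.41], [0.06, 2.06], [-2.6, 2.6]. Speed limits (rad/s): [2.22, 2.22, 2.79, 2.79, 3.14, 3.14, 3.14].

INTERFACE

Orientations are given as a unit quaternion [x, y, z, w].
In Python, from workcell import manip, camera, ticket, boxes_of, outline_of gives the robot as it stands.
- The arm moves only by the tool carry_out, never from a script. Its argument "deltas" is a list of rows, each a list of 5 numbers: the shift along the tool's x, y, z as a fraction of full scale, then the turn about the tool's z as a fraction of full scale, then the opening, from -1 (shut) to 1 (fully open), so that 0 is half open. In form: [[tx, ty, tz, spin, gripper], ...]. A call has 1 to 20 rows; each row is the pose to reach, as a shift and turn from the pose commanded when the call began, along the tool's axes at that moment; what a row does not reach only later rows make up. Full scale, the value 1, is 150 mm for a shift and 30 degrees for a turn. A row lasts 1/8 s, in which the tool goes at most 62.5 mm and 10.7 degrees, less where a joint would pass 70% of its speed; a pose out of reach is approached as far as the arm can. A call with a number of a shift or a turn outside -1 to 1 is refused whole. A call with a gripper value outside its range is refused whole. The fingers move at their own pace and stop on an object; "force" is the grip in N (left out, the last holds). Time passes only in rows, so rows that repeat a pose let the fingers close. It gives the time, the measured TCP pose, the force, the opening and the grip force at its end, in the units of the state.
- manip.get_obs(): the state, without advancing time (a new reading comes with each control period).
- camera(name): name is "scene" or "top"; returns a dict with "img" (384x512x3 uint8, red, green, blue), "depth" (384x512 float32, m along the optical axis (not along the pixel's ray), 0 where there is no reading), "vertical_fov" (degrees; the focal length in pixels is half the picture's height over the tangent of half this angle, whatever the lens; pixels are square), "cx", "cy" (the principal point, pixels), "R" (3x3) and "t" (3): a world point X has camera coordinates R X + t. Camera axes: x right, y down, z forward; pixel columns grow to the right and rows downward; lengths in m; the calibration is good to about 2 mm. A picture is of the moment at which its call begins.
- ticket.hand_in(): hands the job in; it is judged then, once.
Trained networks look in a picture, given as the dict that the camera call returned (one of the last four; its "shot" number tells which), for a name from the list of things; names that differ only in an ending like _2 or _b are one class to them, and where a whole thing is asked for, a point or a joint stands for the part that bears it (a point fixed in the world has none). Each returns a list of dicts, best first, with "conf" (0 to 1); they miss things now and then, are a little off and sometimes report something else, mostly with a low value. They report only what shows in the picture. A call takes as long as a camera call. They do not tell look-alikes from the thing itself.
- boxes_of(query, picture): "position" ([x, y, z] in m, in world coordinates, good to about 4 mm: the middle of the surface that is visible of it).
- outline_of(query, picture): "region" (384x512 bool, what is visible of it).
The state is a dict: "clock": time; "joint_pos": joint angles; "joint_velocities": joint speeds; "tau": joint torques, N m; "position": TCP position; "ee_rot": TCP orientation; "ft_force": force on the tool from outside, world axes, zero at the start; "torque": the same for the moment, N m; "grip_width": opening from 0.0 (shut) to 1.0 (fully open); "grasp_force": force on a finger pad.
Only numpy, scipy, OpenCV 4.12 (cv2) and the standard library are available. Lean on these libraries where they do the work, as an engineer would, in place of code of your own. Each camera call takes 0.05 s, during which the arm holds its last target. There are 200 camera calls.

## Working session

There is one attempt and no reset: what is moved stays moved. The work goes in short steps, Python scripts to look and compute and a tool call to move; the robot and the scene stay as the last step left them, time stands still between calls to the robot, and variables do not carry over. Pictures are saved under pics/ and viewed, at most 10 in all, crops included, and the job is handed in when it is done.

Besides the shell and the picture viewer there is one more tool, called as name(argument=value, ...) on one line, values as JSON. carry_out: Moves the arm, as the interface text tells. Its arguments: {"type":"object","properties":{"deltas":{"type":"array","items":{"type":"array","items":{"type":"number"}}},"force":{"type":"number"}},"required":["deltas"]}

```bash
mkdir -p pics; cat > h.py <<'E'
import numpy as np, cv2
from workcell import manip, camera, ticket, boxes_of, outline_of
def save(c,n): cv2.imwrite('pics/'+n,c['img'][:,:,::-1])
def pts(c,mask=None):
    d=c['depth']; f=192/np.tan(np.radians(c['vertical_fov'])/2)
    v,u=np.nonzero((d>0)&(mask if mask is not None else True)); z=d[v,u]
    P=np.stack([(u-c['cx'])*z/f,(v-c['cy'])*z/f,z],1)
    return (P-c['t'])@np.array(c['R']),u,v
E
python3 - <<'E'
from h import *
for n in ('scene','top'):
    c=camera(n); save(c,n+'1.png')
    for q in ('tin','lever_pad','flap','chest','pot_a','magnifier','bowl','bottle','jar','dibber'):
        print(n,q,[(np.round(b['position'],3).tolist(),round(b['conf'],2)) for b in boxes_of(q,c)][:3])
o=manip.get_obs(); print(o['position'],o['ee_rot'],o['clock'],o['ft_force'])
E
```

```text
scene tin [([0.663, 0.042, 0.146], 0.74), ([0.402, -0.083, 0.048], 0.74), ([0.403, 0.036, 0.045], 0.71)]
scene lever_pad [([0.621, -0.101, 0.121], 0.94)]
scene flap [([0.716, 0.061, 0.102], 0.73), ([0.53, 0.04, 0.048], 0.62)]
scene chest [([0.707, 0.124, 0.099], 0.96), ([0.662, -0.228, 0.02], 0.51)]
scene pot_a [([0.311, 0.368, 0.043], 0.78), ([0.532, 0.039, 0.047], 0.63)]
scene magnifier [([0.48, 0.165, 0.012], 0.88)]
scene bowl [([0.662, -0.228, 0.018], 0.71), ([0.622, -0.101, 0.122], 0.25)]
scene bottle [([0.448, 0.476, 0.095], 0.83), ([0.31, 0.366, 0.042], 0.58)]
scene jar [([0.31, 0.364, 0.046], 0.5)]
scene dibber [([0.335, -0.24, 0.019], 0.51)]
top tin [([0.398, 0.031, 0.048], 0.89), ([0.653, 0.04, 0.144], 0.83), ([0.39, -0.101, 0.049], 0.82)]
top lever_pad [([0.6, -0.104, 0.128], 0.86)]
top flap [([0.708, 0.044, 0.101], 0.79)]
top chest [([0.665, 0.098, 0.099], 0.87), ([0.491, 0.167, 0.009], 0.41)]
top pot_a [([0.304, 0.365, 0.052], 0.65), ([0.524, 0.036, 0.046], 0.59)]
top magnifier [([0.492, 0.168, 0.012], 0.6)]
top bowl [([0.681, -0.222, 0.021], 0.72)]
top bottle [([0.427, 0.456, 0.1], 0.86)]
top jar [([0.396, -0.381, 0.077], 0.7), ([0.709, 0.05, 0.105], 0.21), ([0.662, 0.097, 0.096], 0.15)]
top dibber [([0.329, -0.247, 0.022], 0.88)]
[ 0.22821421 -0.58185434  0.21692584] [9.82585531e-01 1.85810857e-01 3.28673116e-06 1.65486986e-05] 1.1 [-0.53872368 -0.57814891  0.37529609]
```

View pics/scene1.png

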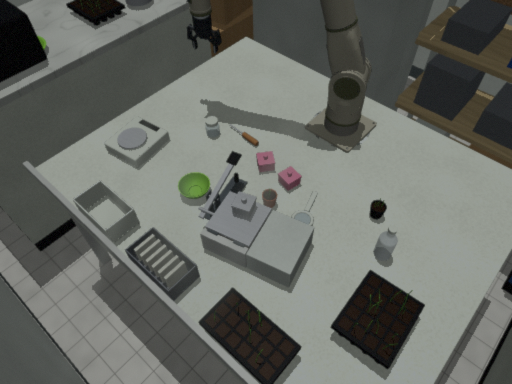

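View pics/top1.png

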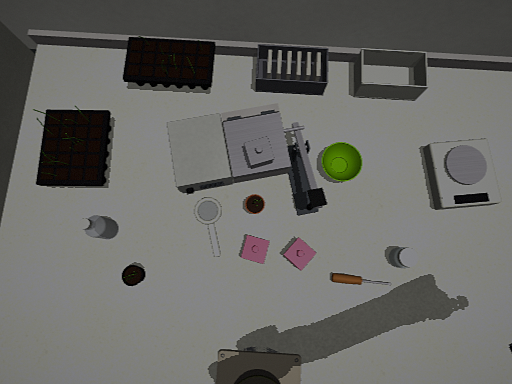

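```bash
python3 - <<'E'
from h import *
c=camera('top'); P,u,v=pts(c); rgb=c['img'][v,u].astype(int)
def rect(n,m):
    Q=P[m]; Q=Q[np.all(np.abs(Q[:,:2]-np.median(Q[:,:2],0))<.25,1)]
    r=cv2.minAreaRect((Q[:,:2]*1000).astype(np.float32)); print(n,len(Q),np.round(r[0]),np.round(r[1]),round(r[2],1),'zmed',np.median(Q[:,2]).round(4), cv2.boxPoints(r).round().tolist())
n=(np.abs(P[:,0]-.655)<.06)&(np.abs(P[:,1]-.04)<.06)
rect('tinlid',n&(abs(P[:,2]-.146)<.006)); rect('knob',n&(P[:,2]>.156)&(P[:,2]<.18))
for q in ('chest','flap'):
    b=outline_of(q,c)[0]; m=b['region'][v,u]&(abs(P[:,2]-.1)<.006); rect(q,m)
b=outline_of('lever_pad',c)[0]; rect('lever',b['region'][v,u])
dark=b['region'][v,u]&(rgb.sum(1)<200); rect('pad',dark); Q=P[dark]; print(Q.min(0),Q.max(0))
print(np.array(c['R']).round(3),c['t'])
E
```

```text
tinlid 551 [657.  36.] [67. 67.] 20.1 zmed 0.1485 [[614.0, 56.0], [637.0, -6.0], [700.0, 17.0], [677.0, 79.0]]
knob 37 [656.  37.] [15. 15.] 46.6 zmed 0.1641 [[645.0, 36.0], [656.0, 26.0], [667.0, 37.0], [655.0, 47.0]]
chest 6688 [695.  98.] [199. 387.] 14.3 zmed 0.0995 [[551.0, 261.0], [646.0, -114.0], [839.0, -65.0], [743.0, 310.0]]Traceback (most recent call last):
  File "<stdin>", line 9, in <module>
IndexError: list index out of range
```

The scene view shows the chest with the steel tin on its flap near (245,205), and the pink look-alikes in front near (265,160) and (290,178). In the top view the tin is at (258,150), the white top is around (205,150) and the black pad is at (316,197). The chest is turned by about +10–14°.

```bash
python3 - <<'E'
from h import *
c=camera('top'); P,u,v=pts(c)
m=np.zeros((384,512),np.uint8); k=(P[:,2]>.092)&(P[:,2]<.153)&(P[:,0]>.5)&(P[:,0]<.9)&(abs(P[:,1]-.1)<.25)
m[v[k],u[k]]=1; m=cv2.morphologyEx(m,cv2.MORPH_OPEN,np.ones((25,25),np.uint8))
s=m[v,u]>0; Q=P[s&k]
r=cv2.minAreaRect((Q[:,:2]*1000).astype(np.float32)); print(r,cv2.boxPoints(r).round().tolist())
# pad: dark points high near (0.6,-.104)
rgb=c['img'][v,u].astype(int)
d=(np.abs(P[:,0]-.59)<.07)&(np.abs(P[:,1]+.11)<.06)&(P[:,2]>.115)&(P[:,2]<.17)
Q=P[d]; print(len(Q)); 
for a in np.arange(.5,.7,.01):
    w=Q[(Q[:,0]>=a)&(Q[:,0]<a+.01)]
    if len(w): print(round(a,2),len(w),w[:,1].min().round(3),w[:,1].max().round(3),np.median(w[:,2]).round(3),rgb[d][(Q[:,0]>=a)&(Q[:,0]<a+.01)].mean().round())
i=c['img'][80:240,150:350,::-1]; cv2.imwrite('pics/crop.png',cv2.resize(i,None,fx=4,fy=4,interpolation=2)[:600])
E
```

```text
((0.0, 0.0), (0.0, 0.0), 0.0) [[0.0, 0.0], [0.0, 0.0], [0.0, 0.0], [0.0, 0.0]]
457
0.52 62 -0.15 -0.105 0.153 17.0
0.53 56 -0.146 -0.103 0.151 18.0
0.54 60 -0.143 -0.101 0.148 17.0
0.55 50 -0.14 -0.1 0.145 17.0
0.56 37 -0.137 -0.107 0.138 66.0
0.57 27 -0.123 -0.104 0.134 100.0
0.58 24 -0.12 -0.102 0.131 98.0
0.59 30 -0.118 -0.099 0.128 100.0
0.6 24 -0.115 -0.097 0.127 100.0
0.61 25 -0.113 -0.094 0.124 102.0
0.62 24 -0.11 -0.093 0.12 102.0
0.63 23 -0.11 -0.091 0.118 103.0
0.64 14 -0.104 -0.091 0.116 104.0
0.65 1 -0.099 -0.099 0.115 99.0
```

View pics/crop.png

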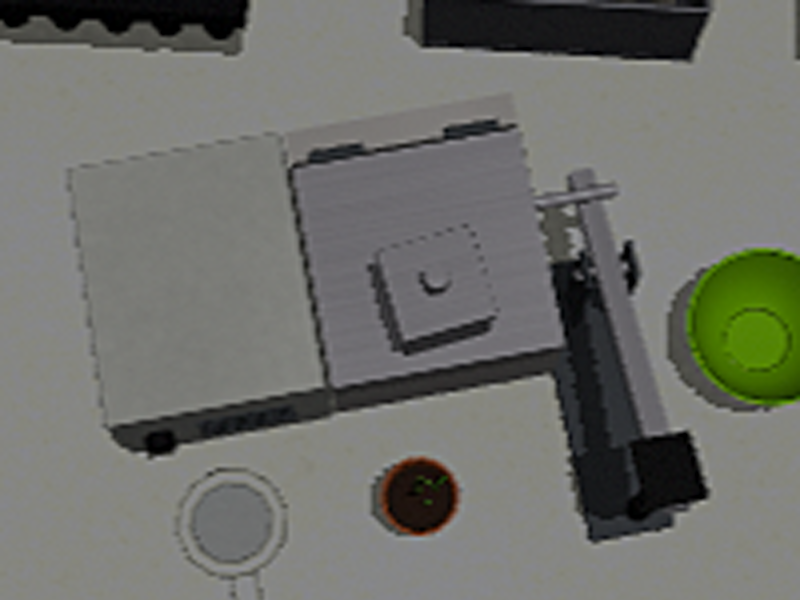

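The crop shows the flap's corners at about (293,165), (520,130), (565,348) and (330,388), the white top left of it out to (68,170) and (107,425), and the pad centred at about (670,470). I'll fit the chest pose from the corners.

```bash
python3 - <<'E'
from h import *
from scipy.spatial.transform import Rotation as Ro
c=camera('top'); R=np.array(c['R']); t=np.array(c['t']); f=192/np.tan(np.radians(c['vertical_fov'])/2)
def ray(px,z):
    u,v=px[0]/4+150-.4,px[1]/4+80-.4
    d=R.T@np.array([(u-c['cx'])/f,(v-c['cy'])/f,1]); o=-R.T@t
    return o+d*(z-o[2])/d[2]
L=[((68,170),(108,245)),((282,132),(108,88)),((107,425),(-88,245)),((328,388),(-88,88)),((293,165),(80,84)),((520,130),(80,-84)),((565,348),(-88,-84)),((332,388),(-88,84))]
W=np.array([ray(a,.099)[:2] for a,_ in L])*1000; C=np.array([b for _,b in L],float)
M,_=cv2.estimateAffinePartial2D(C,W); s=np.hypot(M[0,0],M[1,0]); yaw=np.arctan2(M[1,0],M[0,0]); print('scale',s,'yaw',np.degrees(yaw))
Rm=M[:,:2]/s; o=W.mean(0)-Rm@C.mean(0); print('origin',o); print((C@Rm.T+o-W).round(1).tolist())
print('pad',Rm@[-40-165*np.cos(.25),-125]+o,'fixed',Rm@[-30,165]+o)
tin=np.array([657,36.]); print('tin in chest',Rm.T@(tin-o)); np.savez('chest.npz',R=Rm,o=o,yaw=yaw)
ob=manip.get_obs(); print('tool yaw axes',Ro.from_quat(ob['ee_rot']).as_matrix().round(3).tolist(),ob['position'])
# tin rect yaw
P,u,v=pts(c); n=(np.abs(P[:,0]-.655)<.06)&(np.abs(P[:,1]-.04)<.06)&(abs(P[:,2]-.148)<.004); print(cv2.minAreaRect((P[n,:2]*1000).astype(np.float32)))
E
```

```text
scale 0.9942560712078954 yaw 13.747985343471816
origin [696.99650259  45.17501377]
[[1.8, 0.1], [0.1, -0.1], [-2.2, 1.5], [-0.8, 1.0], [-1.1, -0.6], [1.4, -0.6], [0.8, -1.1], [-0.0, -0.1]]
pad [ 532.55862613 -123.74337296] fixed [628.6434531  198.31828207]
tin in chest [-41.03107782   0.59308479]
tool yaw axes [[0.931, 0.365, -0.0], [0.365, -0.931, -0.0], [-0.0, 0.0, -1.0]] [ 0.22819977 -0.58184196  0.21692759]
((656.9371337890625, 36.19393539428711), (67.2646713256836, 67.21726989746094), 20.300430297851562)
```

carry_out(deltas=[[0.3,-0.17,0,-0.3,-0.3],[0.6,-0.35,0,-0.6,-0.3],[0.98,-0.57,0,-1,-0.3],[0.98,-0.57,0,-1,-0.3],[0.98,-0.57,0,-1,-0.3]])

```text
clock: 1.98
position: [0.3337, -0.4489, 0.2171]
ee_rot: [0.901, 0.434, -0.0, 0.0]
ft_force: [-2.0, -0.8, 0.6]
grip_width: 0.352
grasp_force: 0.0
```

carry_out(deltas=[[0.3,0,0,-0.3,-0.3],[0.6,0,0,-0.6,-0.3],[1,0,0,-1,-0.3],[1,0,0,-1,-0.3],[1,0,0,-1,-0.3]])

```text
clock: 2.6
position: [0.4264, -0.333, 0.2168]
ee_rot: [0.759, 0.651, -0.0, -0.0]
ft_force: [-0.4, -0.5, -0.5]
grip_width: 0.354
grasp_force: 0.0
```

carry_out(deltas=[[0.3,0.18,0,-0.25,-0.3],[0.6,0.36,0,-0.5,-0.3],[0.98,0.57,0,-0.74,-0.3],[0.98,0.57,0,-0.74,-0.3],[0.98,0.57,0,-0.74,-0.3]])

```text
clock: 3.22
position: [0.5332, -0.2009, 0.2165]
ee_rot: [0.62, 0.785, -0.0, -0.0]
ft_force: [0.1, -0.6, 0.1]
grip_width: 0.347
grasp_force: 0.0
```

carry_out(deltas=[[0.3,0.33,0,0,-0.3],[0.6,0.66,0,0,-0.3],[0.92,1,0,0,-0.3],[0.92,1,0,0,-0.3],[0.92,1,0,0,-0.3]])

```text
clock: 3.85
position: [0.6471, -0.0309, 0.2163]
ee_rot: [0.619, 0.785, -0.001, -0.0]
ft_force: [-0.7, -0.3, 0.3]
grip_width: 0.348
grasp_force: 0.0
```

carry_out(deltas=[[0,0.17,0,0,-0.3],[0,0.17,0.2,0,-0.3],[0,0.17,0.2,0,-0.3],[0,0.17,0.2,0,-0.3]])

```text
clock: 4.35
position: [0.6719, -0.0256, 0.188]
ee_rot: [0.619, 0.785, -0.0, 0.001]
ft_force: [-0.1, -0.3, 0.8]
grip_width: 0.351
grasp_force: 0.0
```

```bash
python3 - <<'E'
from h import *
o=manip.get_obs(); print(o['position'],o['clock'],o['ft_force'])
z=np.load('chest.npz'); print('chest frame',z['R'].T@(o['position'][:2]*1000-z['o']))
c=camera('scene'); save(c,'s2.png'); i=c['img'][130:280,170:350,::-1]; cv2.imwrite('pics/s2c.png',cv2.resize(i,None,fx=4,fy=4,interpolation=2))
E
```

```text
[ 0.67185074 -0.02561365  0.18804659] 4.35 [-0.07579119 -0.32113683  0.79204109]
chest frame [-41.24839228 -62.78466753]
```

View pics/s2c.png

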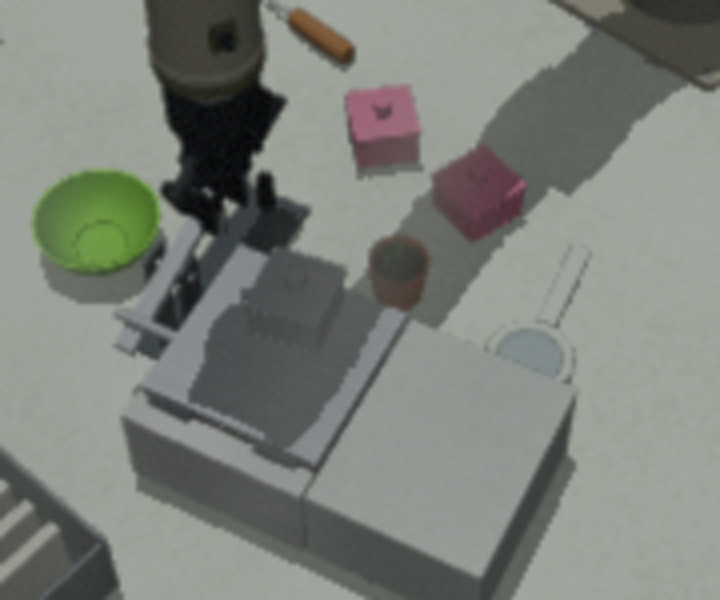

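The crop shows the gripper at about (220,190), over the flap's right side and to the right of the tin at (295,300). Nothing is touching the tin, so I'll lower.

carry_out(deltas=[[0,0,0.12,0,-0.3],[0,0,0.24,0,-0.3],[0,0,0.36,0,-0.3],[0,0,0.36,0,-0.3]])

```text
clock: 4.9
position: [0.6708, -0.0234, 0.1304]
ee_rot: [0.618, 0.786, -0.001, -0.001]
ft_force: [-0.0, 0.6, 0.4]
grip_width: 0.349
grasp_force: 0.0
```

carry_out(deltas=[[0.05,0,0,0,-0.3],[0.1,0,0,0,-0.3],[0.15,0,0,0,-0.3],[0.2,0,0,0,-0.3],[0.25,0,0,0,-0.3],[0.3,0,0,0,-0.3],[0.35,0,0,0,-0.3],[0.35,0,0,0,-0.3]])

```text
clock: 5.9
position: [0.6595, 0.0287, 0.133]
ee_rot: [0.618, 0.786, 0.0, -0.0]
ft_force: [0.1, -0.1, 0.5]
grip_width: 0.351
grasp_force: 0.0
```

```bash
cat >> h.py <<'E'
def tin():
    z=np.load('chest.npz'); o=manip.get_obs(); print('tcp',o['position'].round(4),'chest',(z['R'].T@(o['position'][:2]*1000-z['o'])).round(1),o['clock'],o['ft_force'].round(1))
    for n in ('top','scene'):
        c=camera(n)
        for b in boxes_of('tin',c):
            p=np.array(b['position'])
            if p[2]>.09: print(n,'tin chest',(z['R'].T@(p[:2]*1000-z['o'])).round(1),p[2].round(3),b['conf'])
    return c
E
python3 -c "
from h import *
c=tin(); i=c['img'][130:280,170:350,::-1]; cv2.imwrite('pics/s3c.png',cv2.resize(i,None,fx=4,fy=4,interpolation=2))"
```

```text
tcp [0.6595 0.0287 0.133 ] chest [-40.4  -7.1] 5.9 [ 0.1 -0.1  0.5]
top tin chest [-44.1  26.4] 0.144 0.71
scene tin chest [-24.5  11.8] 0.148 0.89
```

View pics/s3c.png

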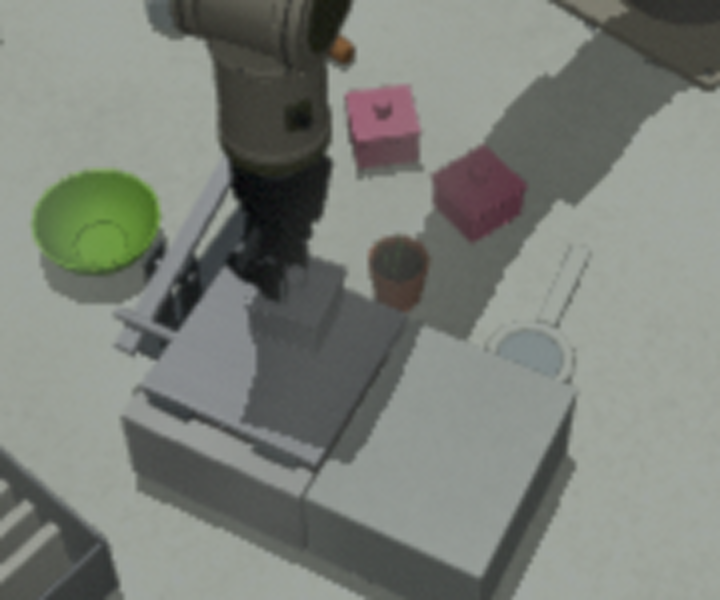

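The gripper's fingers are now at about (270,285), but the tin at about (300,300) looks barely moved. I'll check with depth.

```bash
cat >> h.py <<'E'
def lid():
    z=np.load('chest.npz')
    for n in ('top','scene'):
        c=camera(n); P,u,v=pts(c); Q=(P[:,:2]*1000-z['o'])@z['R']
        for lo,hi in ((.143,.153),(.158,.168),(.106,.14)):
            k=(P[:,2]>lo)&(P[:,2]<hi)&(abs(Q[:,0]+30)<80)&(Q[:,1]>-80)&(Q[:,1]<240)
            b=c['img'][v,u].sum(1); kk=k&(b>150)
            if kk.sum()>5: print(n,lo,kk.sum(),k.sum(),'x',np.percentile(Q[kk,0],[2,50,98]).round(),'y',np.percentile(Q[kk,1],[2,50,98]).round(),cv2.minAreaRect(Q[kk].astype(np.float32)))
    return c
E
python3 -c "
from h import *
lid()
c=camera('top'); i=c['img'][90:240,170:370,::-1]; cv2.imwrite('pics/t3c.png',cv2.resize(i,None,fx=4,fy=4,interpolation=2))"
```

```text
top 0.143 225 238 x [-75. -45. -13.] y [ 6. 21. 35.] ((-42.345008850097656, 20.917104721069336), (66.5290298461914, 27.10287857055664), 6.218503952026367)
scene 0.143 201 202 x [-76. -31.  -7.] y [-25.  15.  35.] ((-42.6442985534668, 2.1268463134765625), (70.04515075683594, 67.15709686279297), 6.728744983673096)
scene 0.158 26 40 x [-60. -41. -21.] y [-7.  2.  8.] ((-39.346771240234375, 1.0648326873779297), (39.06912612915039, 15.608888626098633), 18.376033782958984)
scene 0.106 147 147 x [-72. -12.  42.] y [-64.  18.  83.] ((-17.34589385986328, 62.688087463378906), (134.6434326171875, 280.76104736328125), 0.10209760814905167)
```

View pics/t3c.png

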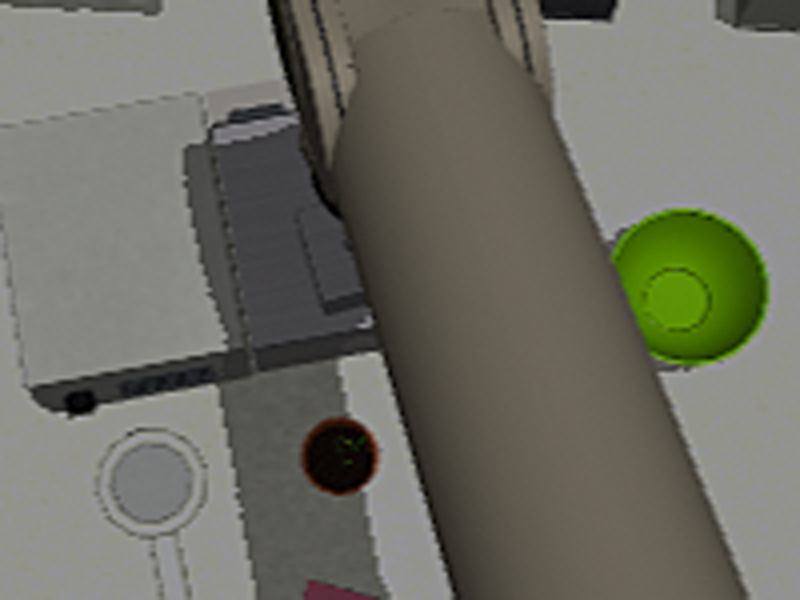

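```bash
python3 -c "
from h import *
z=np.load('chest.npz')
c=camera('scene'); P,u,v=pts(c); Q=(P[:,:2]*1000-z['o'])@z['R']; b=c['img'][v,u].sum(1)
for lo in np.arange(.10,.32,.01):
    k=(P[:,2]>lo)&(P[:,2]<lo+.01)&(b<130)&(abs(Q[:,0]+40)<90)&(abs(Q[:,1])<90)
    if k.sum()>2: print(round(lo,2),k.sum(),'x',np.percentile(Q[k,0],[3,50,97]).round(),'y',np.percentile(Q[k,1],[3,50,97]).round(),'px',u[k].min(),u[k].max(),v[k].min(),v[k].max())
o=manip.get_obs(); print(o)
i=c['img'][160:235,205:305,::-1]; cv2.imwrite('pics/s4c.png',cv2.resize(np.clip(i*1.8,0,255).astype(np.uint8),None,fx=8,fy=8,interpolation=2))
"
```

```text
0.15 4 x [-58. -58. -21.] y [-12. -10.  -5.] px 236 244 195 203
0.16 10 x [-59. -35. -12.] y [-13.  -5.  -0.] px 235 245 194 204
0.17 11 x [-59. -56. -15.] y [-8. -2. -0.] px 238 245 191 202
0.18 7 x [-60. -59. -14.] y [-8. -4.  2.] px 238 245 189 201
0.19 20 x [-71. -20.   2.] y [-15.   1.   5.] px 235 249 183 202
0.2 16 x [-80. -15.   3.] y [-5.  2.  4.] px 236 249 182 202
0.21 29 x [-60. -18.  12.] y [-14.   2.   8.] px 231 249 181 201
0.22 24 x [-63. -20.  17.] y [-10.   6.  10.] px 229 248 183 200
0.23 22 x [-50. -12.  22.] y [-12.   3.   8.] px 227 245 184 199
0.24 48 x [-30.  16.  25.] y [-17.  -3.  11.] px 227 246 183 198
0.25 40 x [-27.  -4.  18.] y [-16.   1.  11.] px 228 243 185 196
0.26 17 x [-11.  -4.  -0.] y [-17.  -3.   3.] px 231 238 184 189
0.27 16 x [-37.  -6.  -3.] y [-19.  -5.  28.] px 230 249 180 185
0.28 45 x [-46. -11.  -4.] y [-16.  13.  29.] px 230 250 176 184
0.29 48 x [-57. -12.  -3.] y [-23.  12.  30.] px 228 251 171 182
0.3 51 x [-47. -12.  -3.] y [-25.  13.  30.] px 228 251 170 180
0.31 65 x [-42. -16.  -3.] y [-23.  12.  29.] px 228 250 170 178
{'clock': 6.3, 'joint_pos': array([ 0.3102987 ,  0.52981281, -0.58758403,  1.43802338,  0.29844582,
        1.26332543, -0.06690292]), 'joint_velocities': array([-3.82852218e-04, -8.91952179e-05, -1.75782689e-03, -6.09031801e-04,
       -1.07453773e-03,  1.55327887e-03, -1.88292497e-03]), 'tau': array([ 1.57076848e-02, -6.86045480e+01, -9.98185694e+00, -3.65955663e+01,
        1.98270532e-02,  3.02384295e-03,  1.11621412e-03]), 'position': array([0.65964569, 0.0274674 , 0.13288191]), 'ee_rot': array([ 6.18439624e-01,  7.85832316e-01, -3.81326990e-05,  3.03728083e-05]), 'ft_force': array([ 0.1487857 , -0.50617079, -0.63856377]), 'torque': array([0.05655588, 0.01205778, 0.00026358]), 'grasp_force': 0.0, 'grip_width': 0.3512801225224929}
```

View pics/s4c.png

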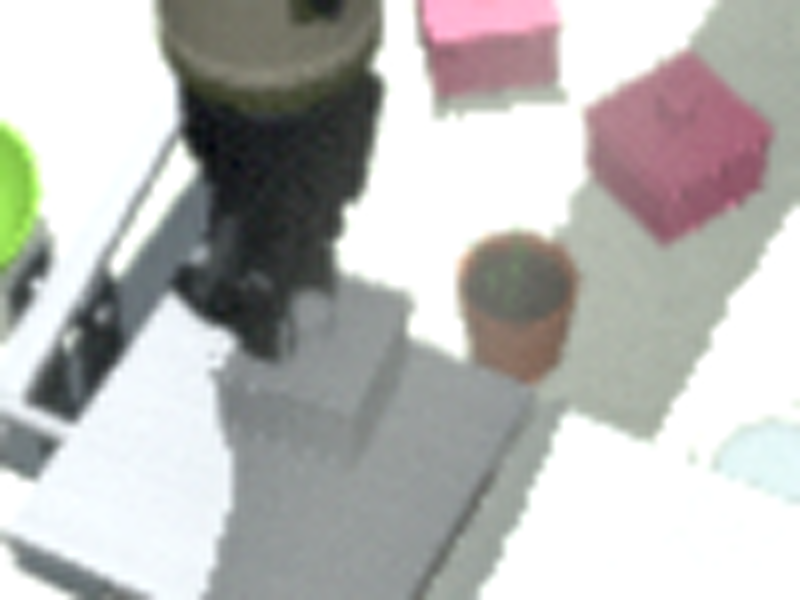

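The tips hover at lid height, straddling the knob at about (300,300), although the TCP reads z=0.133. So the tips are higher than the stated geometry implies. I'll back off and measure the real tip height.

carry_out(deltas=[[-0.1,0,0,0,-0.3],[-0.2,0,0,0,-0.3],[-0.3,0,0,0,-0.3],[-0.37,0,0,0,-0.3],[-0.37,0,0,0,-0.3]])

```text
clock: 6.92
position: [0.6728, -0.0276, 0.1327]
ee_rot: [0.619, 0.785, -0.0, 0.0]
ft_force: [-0.7, 0.6, 0.5]
grip_width: 0.353
grasp_force: 0.0
```

```bash
cat >> h.py <<'E'
def fing(lo0=.08,hi0=.25):
    z=np.load('chest.npz'); o=manip.get_obs(); q=z['R'].T@(o['position'][:2]*1000-z['o']); print('tcp',o['position'].round(4),'chest',q.round(1),o['clock'],o['ft_force'].round(1))
    for n in ('scene','top'):
        c=camera(n); P,u,v=pts(c); Q=(P[:,:2]*1000-z['o'])@z['R']; b=c['img'][v,u].sum(1)
        for lo in np.arange(lo0,hi0,.01):
            k=(P[:,2]>lo)&(P[:,2]<lo+.01)&(b<150)&(abs(Q[:,0]-q[0])<70)&(abs(Q[:,1]-q[1])<50)
            if k.sum()>2: print(n,round(lo,2),k.sum(),'x',np.percentile(Q[k,0],[3,50,97]).round(),'y',np.percentile(Q[k,1],[3,50,97]).round())
E
python3 -c "
from h import *
fing(); c=camera('scene'); i=c['img'][150:225,195:295,::-1]; cv2.imwrite('pics/s5c.png',cv2.resize(np.clip(i*1.8,0,255).astype(np.uint8),None,fx=8,fy=8,interpolation=2))"
```

```text
tcp [ 0.6728 -0.0276  0.1327] chest [-40.8 -65. ] 6.925 [-0.7  0.6  0.5]
scene 0.08 8 x [-50. -39. -25.] y [-108. -106. -105.]
scene 0.09 8 x [-53. -34. -24.] y [-107. -106. -103.]
scene 0.1 10 x [-49. -36. -25.] y [-108. -106. -103.]
scene 0.15 11 x [-61. -57. -15.] y [-69. -61. -55.]
scene 0.16 20 x [-65. -56. -12.] y [-69. -60. -52.]
scene 0.17 11 x [-59. -57. -12.] y [-66. -59. -53.]
scene 0.18 13 x [-59. -56. -14.] y [-65. -57. -54.]
scene 0.19 28 x [-80. -41.   1.] y [-72. -56. -51.]
scene 0.2 29 x [-88. -19.   9.] y [-72. -53. -51.]
scene 0.21 42 x [-90. -21.  12.] y [-72. -54. -47.]
scene 0.22 27 x [-94. -27.  16.] y [-67. -52. -46.]
scene 0.23 27 x [-95. -19.  21.] y [-62. -52. -46.]
scene 0.24 48 x [-101.    7.   24.] y [-72. -56. -45.]
top 0.09 17 x [-88. -87.   8.] y [-77. -50. -21.]
top 0.1 12 x [-70. -14.  22.] y [-64. -42. -24.]
top 0.11 5 x [-71. -70. -70.] y [-28. -23. -17.]
top 0.12 6 x [-70. -70. -69.] y [-31. -23. -17.]
top 0.13 3 x [-72. -71. -69.] y [-30. -19. -16.]
top 0.14 5 x [-73. -71. -71.] y [-32. -27. -21.]
top 0.15 3 x [-61. -61. -27.] y [-55. -54. -53.]
top 0.16 3 x [-61. -60. -59.] y [-55. -52. -52.]
top 0.19 11 x [-69. -66. -62.] y [-61. -56. -50.]
top 0.2 17 x [-85. -73. -65.] y [-61. -53. -50.]
top 0.21 16 x [-85. -64. -56.] y [-55. -51. -46.]
top 0.22 8 x [-94. -63. -56.] y [-52. -50. -47.]
top 0.23 11 x [-98. -88. -59.] y [-56. -51. -47.]
top 0.24 19 x [-105.  -98.  -59.] y [-57. -52. -45.]
```

View pics/s5c.png

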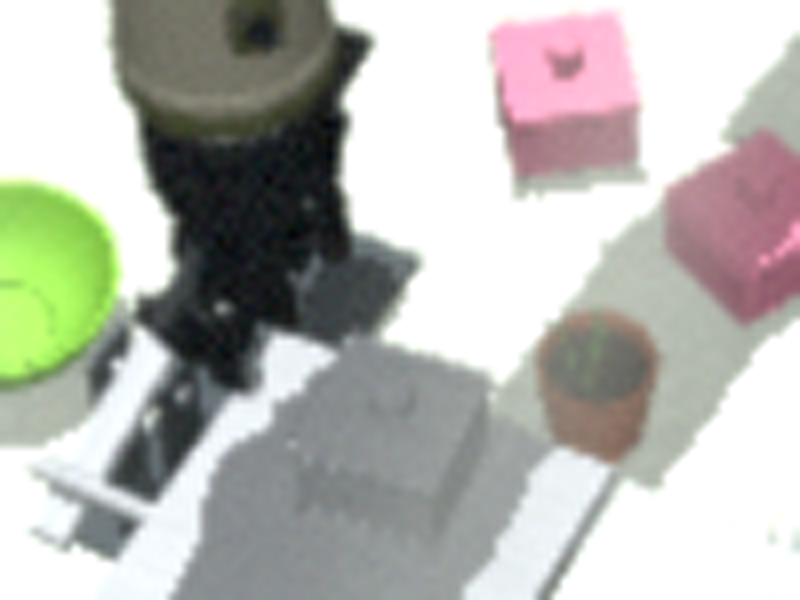

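Both cameras put the fingertips at z≈0.150, about 38 mm higher than the reading implies; x and y are fine to about 5 mm. In this crop the tips are at about (245,380), right of the tin at (390,430). I'll allow for the offset and lower further.

carry_out(deltas=[[0,0,0.07,0,-0.3],[0,0,0.13,0,-0.3],[0,0,0.19,0,-0.3],[0,0,0.24,0,-0.3],[0,0,0.24,0,-0.3]])

```text
clock: 7.7
position: [0.6723, -0.0262, 0.0961]
ee_rot: [0.618, 0.786, -0.0, -0.0]
ft_force: [-0.1, -0.5, 0.7]
grip_width: 0.351
grasp_force: 0.0
```

```bash
python3 -c "
from h import *
fing(.08,.18)"
```

```text
tcp [ 0.6723 -0.0262  0.0961] chest [-41.  -63.5] 7.7 [-0.1 -0.5  0.7]
scene 0.08 4 x [-37. -32. -24.] y [-106. -106. -104.]
scene 0.09 4 x [-34. -27. -23.] y [-108. -106. -103.]
scene 0.1 3 x [-28. -25. -24.] y [-106. -105. -104.]
scene 0.11 7 x [-59. -57. -28.] y [-70. -62. -54.]
scene 0.12 14 x [-58. -38. -13.] y [-67. -59. -54.]
scene 0.13 13 x [-67. -57. -14.] y [-64. -57. -54.]
scene 0.14 14 x [-59. -56. -13.] y [-64. -56. -51.]
scene 0.15 16 x [-67. -57.  -5.] y [-69. -56. -50.]
scene 0.16 35 x [-83. -19.   4.] y [-71. -53. -49.]
scene 0.17 30 x [-90. -41.  12.] y [-70. -53. -46.]
top 0.09 23 x [-88. -87.  12.] y [-73. -45. -17.]
top 0.1 10 x [-70. -21.  22.] y [-57. -40. -24.]
top 0.11 7 x [-72. -71. -63.] y [-50. -20. -14.]
top 0.12 11 x [-71. -70. -60.] y [-54. -25. -14.]
top 0.13 6 x [-71. -67. -60.] y [-56. -41. -20.]
top 0.14 5 x [-73. -72. -70.] y [-32. -24. -16.]
top 0.15 3 x [-67. -64. -61.] y [-54. -50. -49.]
top 0.16 20 x [-81. -71. -64.] y [-63. -56. -51.]
top 0.17 9 x [-90. -65. -59.] y [-55. -51. -47.]
```

carry_out(deltas=[[0.06,0,0,0,-0.3],[0.12,0,0,0,-0.3],[0.18,0,0,0,-0.3],[0.24,0,0,0,-0.3],[0.3,0,0,0,-0.3],[0.36,0,0,0,-0.3],[0.42,0.01,0,0,-0.3],[0.48,0.02,0,0,-0.3],[0.54,0.03,0,0,-0.3],[0.6,0.04,0,0,-0.3],[0.6,0.04,0,0,-0.3]])

```text
clock: 9.18
position: [0.657, 0.0644, 0.0968]
ee_rot: [0.618, 0.787, 0.0, -0.0]
ft_force: [0.8, -0.1, -0.6]
grip_width: 0.348
grasp_force: 0.0
```

```bash
python3 -c "
from h import *
lid();tin()"
```

```text
top 0.143 364 386 x [-63. -38.   1.] y [ 56.  85. 105.] ((-31.164047241210938, 79.62637329101562), (65.90686798095703, 51.95814514160156), 0.47425130009651184)
top 0.158 33 37 x [-38. -31. -24.] y [64. 72. 81.] ((-31.23733139038086, 72.8262710571289), (14.209300994873047, 15.175572395324707), 28.082178115844727)
scene 0.143 318 318 x [-64. -28.   1.] y [ 37.  73. 105.] ((-32.301673889160156, 68.48053741455078), (72.16123962402344, 76.92222595214844), 0.23100192844867706)
scene 0.158 47 50 x [-79. -26.  11.] y [22. 41. 80.] ((-31.935379028320312, 54.37947463989258), (53.362701416015625, 97.51651000976562), 79.060302734375)
scene 0.106 159 159 x [-60.  -2.  25.] y [-44.  80. 106.] ((-9.417118072509766, 31.805946350097656), (100.51890563964844, 192.64111328125), 4.812337875366211)
tcp [0.6572 0.0631 0.0967] chest [-34.4  26.8] 9.275 [-0.1 -0.2  0. ]
top tin chest [-36.6  83.4] 0.144 0.73
scene tin chest [-20.1  79.4] 0.147 0.59
```

carry_out(deltas=[[0.06,0,0,0,-0.3],[0.12,0,0,0,-0.3],[0.18,0,0,0,-0.3],[0.24,0,0,0,-0.3],[0.3,0,0,0,-0.3],[0.36,0,0,0,-0.3],[0.42,0,0,0,-0.3],[0.48,0,0,0,-0.3],[0.54,0,0,0,-0.3],[0.6,0,0,0,-0.3],[0.6,0,0,0,-0.3]])

```text
clock: 10.85
position: [0.6358, 0.1515, 0.097]
ee_rot: [0.618, 0.786, 0.0, -0.0]
ft_force: [0.8, -0.2, 0.7]
grip_width: 0.35
grasp_force: 0.0
```

```bash
python3 -c "
from h import *
lid();tin()"
```

```text
top 0.143 155 165 x [-63. -39.  -1.] y [172. 187. 195.] ((-31.03786849975586, 183.81607055664062), (64.7564468383789, 24.424346923828125), 1.8789000511169434)
scene 0.143 332 337 x [-64. -28.   1.] y [131. 165. 196.] ((-31.57569122314453, 160.64205932617188), (70.35303497314453, 71.68827056884766), 1.3037368059158325)
scene 0.158 31 45 x [-65. -30.  11.] y [111. 161. 171.] ((-25.892433166503906, 142.94345092773438), (52.65870666503906, 88.17947387695312), 74.91679382324219)
scene 0.106 150 160 x [-65.  -1.  36.] y [-40. 163. 195.] ((-14.551910400390625, 63.70927429199219), (126.92481994628906, 265.1706848144531), 2.533376455307007)
tcp [0.6362 0.1502 0.097 ] chest [-34.1 116.5] 10.95 [ 1.3 -0.   0.1]
top tin chest [-41.9 187.9] 0.143 0.67
scene tin chest [-20.8 164.1] 0.146 0.73
scene tin chest [-138.3  478.9] 0.099 0.73
```

The tin now stands at chest y 129–196, wholly on the white top. I'll retreat, rise and go over the pad with the gripper shut.

carry_out(deltas=[[-0.06,0,0,0,-0.3],[-0.12,0,0,0,-0.3],[-0.14,0,0,0,-0.3],[-0.14,0,-0.25,0,-0.3],[-0.14,0,-0.5,0,-0.3],[-0.2,0,-0.7,0,-0.3],[-0.5,-0.1,-0.7,0,-1],[-0.8,-0.3,-0.7,0,-1],[-1,-0.5,-0.7,0,-1],[-1,-0.5,-0.7,0,-1],[-1,-0.5,-0.7,0,-1]])

```text
clock: 12.52
position: [0.5987, -0.0127, 0.2022]
ee_rot: [0.618, 0.786, 0.0, 0.0]
ft_force: [1.3, 1.4, 0.5]
grip_width: -0.0
grasp_force: 0.0
```

carry_out(deltas=[[-0.2,-0.2,0,0,-1],[-0.4,-0.4,0,0,-1],[-0.61,-0.61,0,0,-1],[-0.61,-0.61,0,0,-1],[-0.61,-0.61,0,0,-1]])

```text
clock: 13.15
position: [0.5319, -0.122, 0.202]
ee_rot: [0.617, 0.787, 0.0, -0.0]
ft_force: [-0.5, 1.0, 1.1]
grip_width: 0.001
grasp_force: 0.0
```

```bash
python3 -c "
from h import *
lid();tin();fing(.13,.26)"
```

```text
top 0.143 544 551 x [-63. -33.   1.] y [130. 161. 194.] ((-30.816173553466797, 161.96337890625), (67.13180541992188, 66.7737808227539), 89.2744140625)
top 0.158 34 36 x [-38. -32. -25.] y [154. 162. 169.] ((-31.357410430908203, 161.45089721679688), (16.107419967651367, 13.792240142822266), 83.23444366455078)
top 0.106 9 72 x [-79. -55.  -5.] y [ 49. 130. 132.] ((-61.03608703613281, 96.8829345703125), (125.2626724243164, 47.41862106323242), 50.5648307800293)
scene 0.143 321 321 x [-63. -27.   1.] y [131. 165. 195.] ((-31.52613067626953, 162.70278930664062), (68.16464233398438, 67.69880676269531), 0.4159562289714813)
scene 0.158 22 22 x [-39. -32. -25.] y [155. 163. 170.] ((-31.129985809326172, 163.2213134765625), (13.766447067260742, 13.531732559204102), 64.98133087158203)
scene 0.106 145 145 x [-72.  -1.  23.] y [-58. 168. 195.] ((-18.488384246826172, 60.22632598876953), (270.31829833984375, 127.1986083984375), 89.70027923583984)
tcp [ 0.532  -0.1217  0.2019] chest [-199.9 -122.9] 13.25 [ 0.3 -0.1  0.1]
top tin chest [-105.6 -126.7] 0.122 0.29
scene tin chest [-21.6 167.7] 0.146 0.69
scene tin chest [23.8 51.8] 0.1 0.53
tcp [ 0.5315 -0.1229  0.2018] chest [-200.7 -123.9] 13.45 [-0.2  0.5 -0.2]
scene 0.14 62 x [-206. -186. -173.] y [-141. -124. -107.]
scene 0.15 47 x [-215. -206. -182.] y [-142. -123. -107.]
scene 0.22 3 x [-198. -197. -190.] y [-120. -119. -113.]
scene 0.23 9 x [-201. -190. -186.] y [-126. -117. -112.]
scene 0.24 10 x [-202. -191. -187.] y [-124. -116. -112.]
scene 0.25 5 x [-205. -195. -194.] y [-116. -114. -112.]
top 0.14 77 x [-197. -181. -171.] y [-129. -118. -106.]
top 0.15 103 x [-218. -207. -188.] y [-134. -119. -106.]
top 0.22 11 x [-212. -204. -194.] y [-119. -113. -113.]
top 0.23 6 x [-213. -206. -197.] y [-117. -114. -112.]
top 0.24 4 x [-213. -208. -200.] y [-119. -115. -113.]
```

carry_out(deltas=[[-0.04,0,0.1,0,-1],[-0.04,0,0.2,0,-1],[-0.04,0,0.3,0,-1],[-0.04,0,0.38,0,-1],[-0.04,0,0.45,0,-1],[-0.04,0,0.5,0,-1],[-0.04,0,0.55,0,-1],[-0.04,0,0.6,0,-1],[-0.04,0,0.6,0,-1]])

```text
clock: 14.68
position: [0.5326, -0.1298, 0.1115]
ee_rot: [0.618, 0.786, -0.0, 0.0]
ft_force: [-2.2, -1.1, 3.4]
grip_width: 0.0
grasp_force: 1.8
```

```bash
cat >> h.py <<'E'
def lev():
    z=np.load('chest.npz'); o=manip.get_obs(); print('tcp',o['position'].round(4),(z['R'].T@(o['position'][:2]*1000-z['o'])).round(1),o['clock'],o['ft_force'].round(1))
    for n in ('scene','top'):
        c=camera(n); P,u,v=pts(c); Q=(P[:,:2]*1000-z['o'])@z['R']; b=c['img'][v,u].sum(1)
        k=(abs(Q[:,1])<75)&(P[:,2]>.08)&(P[:,2]<.25)&(Q[:,0]>-95)&(Q[:,0]<75)&(b>170)
        if k.sum()>50: s=np.polyfit(Q[k,0],P[k,2]*1000,1); print(n,'flap angle',-np.arctan(s[0]).round(3),k.sum(),'maxz',np.percentile(P[k,2],99).round(3))
        k=(abs(Q[:,1]+125)<30)&(abs(Q[:,0]+200)<30)&(P[:,2]>.03)&(P[:,2]<.17)&(b<150)
        for lo in np.arange(-225,-165,10):
            j=k&(Q[:,0]>lo)&(Q[:,0]<lo+10)
            if j.sum(): print(n,'pad x',lo,j.sum(),np.percentile(P[j,2],[10,50,90]).round(3))
E
python3 -c "
from h import *
lev()"
```

```text
tcp [ 0.5326 -0.1298  0.1115] [-201.3 -130.9] 14.675 [-2.2 -1.1  3.4]
scene flap angle 0.145 1898 maxz 0.127
scene pad x -225 7 [0.124 0.127 0.128]
scene pad x -215 14 [0.123 0.127 0.136]
scene pad x -205 26 [0.045 0.124 0.153]
scene pad x -195 47 [0.041 0.126 0.151]
scene pad x -185 21 [0.119 0.123 0.125]
top flap angle 0.113 2808 maxz 0.126
top pad x -225 31 [0.124 0.128 0.13 ]
top pad x -215 37 [0.124 0.126 0.137]
top pad x -205 30 [0.048 0.126 0.136]
top pad x -195 23 [0.124 0.125 0.127]
top pad x -185 18 [0.121 0.123 0.125]
top pad x -175 1 [0.113 0.113 0.113]
```

carry_out(deltas=[[0,0,0.05,0,-1],[0,0,0.1,0,-1],[0,0,0.15,0,-1],[0,0,0.2,0,-1],[0,0,0.25,0,-1],[0,0,0.29,0,-1],[0,0,0.33,0,-1],[0,0,0.36,0,-1],[0,0,0.36,0,-1]])

```text
clock: 15.9
position: [0.5337, -0.1295, 0.0584]
ee_rot: [0.618, 0.786, 0.001, 0.001]
ft_force: [0.8, -1.1, 7.4]
grip_width: -0.001
grasp_force: 3.7
```

```bash
python3 -c "
from h import *
lev()"
```

```text
tcp [ 0.5337 -0.1295  0.0584] [-200.1 -130.9] 15.9 [ 0.8 -1.1  7.4]
scene flap angle 0.51 2091 maxz 0.186
scene pad x -225 9 [0.068 0.072 0.161]
scene pad x -215 23 [0.069 0.145 0.165]
scene pad x -205 24 [0.049 0.086 0.143]
scene pad x -195 64 [0.073 0.096 0.143]
scene pad x -185 40 [0.073 0.128 0.161]
scene pad x -175 6 [0.101 0.134 0.165]
top flap angle 0.362 2302 maxz 0.186
top pad x -225 31 [0.064 0.068 0.127]
top pad x -215 32 [0.067 0.069 0.081]
top pad x -205 19 [0.07  0.072 0.076]
top pad x -195 19 [0.071 0.073 0.076]
top pad x -185 15 [0.074 0.076 0.079]
top pad x -175 2 [0.063 0.066 0.07 ]
```

carry_out(deltas=[[0,0,0.01,0,-1],[0,0,0.02,0,-1],[0,0,0.03,0,-1],[0,0,0.04,0,-1],[0,0,0.04,0,-1]])

```text
clock: 16.62
position: [0.5346, -0.1294, 0.0543]
ee_rot: [0.618, 0.786, 0.001, 0.002]
ft_force: [-5.3, 0.3, 24.1]
grip_width: -0.002
grasp_force: 12.5
```

```bash
python3 -c "
from h import *
lev();lid();c=camera('scene'); i=c['img'][130:280,170:370,::-1]; cv2.imwrite('pics/end.png',cv2.resize(i,None,fx=4,fy=4,interpolation=2))"
```

```text
tcp [ 0.5346 -0.1294  0.0543] [-199.2 -131. ] 16.625 [-5.3  0.3 24.1]
scene flap angle 0.543 2100 maxz 0.191
scene pad x -225 5 [0.065 0.067 0.158]
scene pad x -215 28 [0.064 0.139 0.159]
scene pad x -205 21 [0.037 0.074 0.13 ]
scene pad x -195 60 [0.068 0.092 0.144]
scene pad x -185 43 [0.07  0.122 0.161]
scene pad x -175 11 [0.077 0.123 0.163]
top flap angle 0.376 2223 maxz 0.191
top pad x -225 30 [0.061 0.064 0.125]
top pad x -215 30 [0.062 0.066 0.069]
top pad x -205 23 [0.066 0.067 0.079]
top pad x -195 17 [0.067 0.07  0.073]
top pad x -185 15 [0.068 0.073 0.075]
top pad x -175 2 [0.064 0.067 0.071]
top 0.143 773 778 x [-63. -16.  16.] y [-69. 146. 194.] ((-18.16356086730957, 58.34467315673828), (72.94645690917969, 282.7943115234375), 7.382518291473389)
top 0.158 299 300 x [-36. -15.  -5.] y [-76.   9. 167.] ((-17.92410659790039, 45.148033142089844), (27.326313018798828, 250.4498291015625), 3.840606212615967)
top 0.106 427 492 x [20. 35. 49.] y [-77.   5.  83.] ((21.225923538208008, 37.452796936035156), (83.22837829589844, 234.58721923828125), 21.61189842224121)
scene 0.143 597 597 x [-63.  -5.  19.] y [-72. 134. 195.] ((-14.29057502746582, 59.77484893798828), (75.89794158935547, 281.9264831542969), 9.26158332824707)
scene 0.158 287 287 x [-36. -18.  -3.] y [-74.  15. 167.] ((-18.933866500854492, 47.191871643066406), (38.53477478027344, 247.92120361328125), 1.328822135925293)
scene 0.106 642 642 x [-34.  31.  49.] y [-75.  27. 194.] ((10.542055130004883, 64.09959411621094), (84.61898803710938, 292.2820129394531), 21.185789108276367)
```

View pics/end.png

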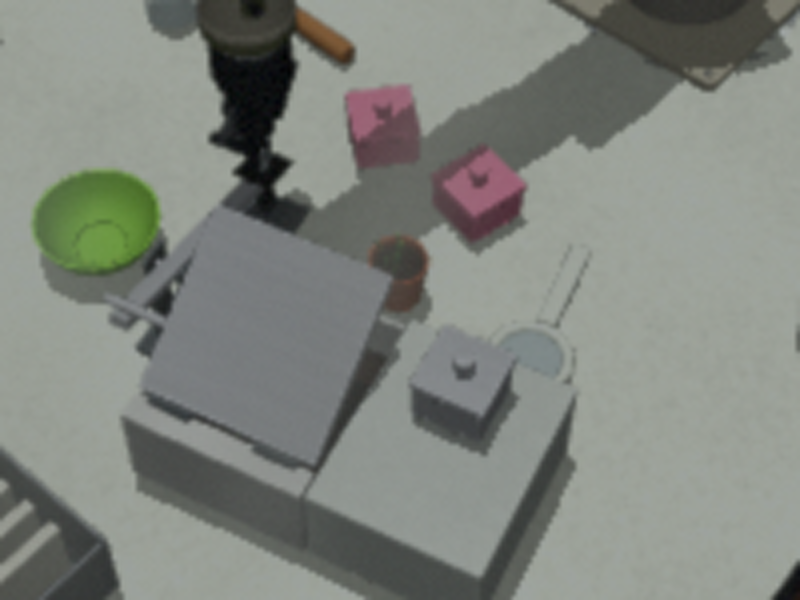

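The flap is open at (265,330), about 0.54 rad. The tin stands upright on the white top at (460,390), and the fingers hold the pad down at (265,180).

```bash
python3 -c "
from h import *
print(ticket.hand_in())"
```

```text
the job is handed in; nothing more can be done
None
```

The job is handed in: the tin stands wholly on the fixed white top, and the lever pad is held fully down with about 24 N, keeping the flap open at about 0.54 rad; the verdict is not shown here.

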